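Hang a parts bin on the inspection bench's louvered panel

TASK

Hang the loose grey parts bin in the empty place between the two bins on the louvered panel: lift it by its grip tab, bring its lip over the rail, lower the lip's tongue in behind the rail and press it down past the sprung catch until the lip sits fully home on the rail, then let go so that it hangs there upright by itself. The rail's height has to be felt for: be gentle and do not push the bin against the panel or its rail with more than about 40 N. Leave the gauge stand, the red basket and the parts tray where they are.

Things in the scene. Friction and masses are not known exactly. Their poses are not given: they have to be found in the camera images.
- bin: Loose grey plastic parts bin, 100 deep (x) x 90 wide (y), sides 62 high, front wall (at -x) 36 high, 0.21 to 0.39 kg. Origin: centre of its underside; z up; +x points to its back, where grip tab and lip are. Outer face of the back wall: x = 50. The rail goes in the gap between back wall and lip's tongue, x 50 to 58 (middle 54).
- tab (a point): Middle of the top edge of the bin's upright grip tab, at (44, 0, 125) in the bin's frame, axes as the bin's. The tab is 12 thick (x 38 to 50), 50 wide (y), z 80 to 125: pinch it along the bin's x.
- lip (a point): Middle of the bin's lip, (60, 0, 75) in the bin's frame, axes as the bin's. Lip: 64 wide (y); a flange running back to x = 62, underside z = 75, top z = 80; from it hangs a tongue 4 thick (x 58 to 62) with a rounded tip at z = 49. A wedge rib on the tongue's rear grows from the tip to 3.5 proud at z = 58 and ends just above.
- panel: Fixed louvered panel stand, grey sheet 340 wide (y), 106 high, end posts 196 high. Origin: centre of its base on the table; z up; -x points out of its front. A hung bin has the panel's yaw. A level rail, 300 long (y), 4 thick, runs in front of it, mid-plane x = -24. Fixed grey bins (90 wide) hang at y = -117 and +117, tabs up to 50 above the rail; the loose bin goes between, within 25 of y = 0.
- bay (a point): Rail's mid-plane at the middle of the empty place, (-24, 0, 148) in the panel's frame, axes as the panel's, fixed to the panel. The rail itself is clamped at an unmeasured height: its top edge is anywhere from 112 to 184 above the table, to be found by feel or sight.
- catch (a point): Sprung roller behind the rail, diameter 10, y -22 to 22, axis 10.5 below the rail's top, front 4.5 behind the rail; yields back up to 10. Point at (-12, 0, 137.5) in the panel's frame, true for a mid-height rail. The tongue meets it with the flange about 17 above the rail; it resists with up to 6 to 12 N until about 5 above, then gives way; then the flange lands hard: home. Weight alone does not pass it.
- plunger (a joint): Small black bin-present plunger, 14 wide, in the rail's top edge at y = 0, moving down with a light spring (0.9 to 1.5 N): 0 = standing 6 mm proud (no bin), 0.006 = pressed flush with the rail's top (bin fully home), in m.
- gauge: Bystander: dial gauge on a steel column and dark base 160 x 120 x 45, 235 high; origin under the base's centre.
- basket: Bystander: open red plastic basket 170 x 120 x 60; origin under its centre.
- tray: Bystander: low clear tray of moulded white parts 150 x 200 x 22; origin under its centre.
Not all that is in view belongs to the job. Several things look just like the bin: the one meant starts farthest from the robot's base.

How it is judged:
By the outcome, as a careful person would: the job done as asked, in the order asked, and still so for the second after the job is handed in, with the robot touching nothing.
It also fails if it takes over 54 s, if anything falls off the work surface, if the arm or the gripper's body presses on something with over 40 N, if the wrist force passes 120 N, or if a joint passes its speed limit or range.

ROBOT

A 6-joint arm with a two-finger parallel gripper is mounted at the origin on the work surface. World frame = base frame: x ahead of the robot, y to its left, z up, the work surface at z = 0. Lengths are in m, angles in rad, forces in N, time in s.
With the tool pointing down it reaches from about 0.375 to 0.75 m from the base axis. Payload 9 kg.
Tool frame: the origin (TCP) lies midway between the tips of the shut fingers; the grasp point (between the pads) lies 19 mm behind it; x points along the fingers, z is the direction in which the jaws open and shut, and the axes are right-handed (so a half turn about x gives the same grasp; the last joint's range is limited). The gripper opens to 85 mm and grips with 20 to 120 N. Pads are 22 mm wide; open, the fingers measure 114 mm over their backs; the gripper's body (76 mm by 85 mm) begins 54 mm behind the grasp point. The pads swing forward as they close: fully open they stand 13 mm farther back than shut.
Start: joints at [-1.374, 0.104, 0.097, 1.564, 0, 1.353], TCP at [0.242, -0.549, 0.231] pointing down, gripper open.
Joint ranges: [-2.99, 2.99], [-0.84, 1.86], [-1.1, 1.16], [-1.84, 2.11], [-1.51, 1.56], [-3.14, 3.14]. Speed limits (rad/s): [2.22, 2.22, 2.57, 3.14, 3.14, 3.14].

INTERFACE

Orientations are given as a rotation vector (axis times angle).
In Python, from bench import ctrl gives the robot as it stands.
- The arm moves only by the tool move_arm, never from a script. Its argument "steps" is a list that holds one entry, the list of rows, each a list of 7 numbers: the shift along the tool's x, y, z in cm, then the turn, a rotation vector about the tool's x, y, z in degrees, then the closure, from -1 (fully open) to 1 (shut). In form: [[[dx, dy, dz, ax, ay, az, grip], ...]]. A call has exactly 5 rows; each row is the pose to reach, as a shift and turn from the pose commanded when the call began, along the tool's axes at that moment; what a row does not reach only later rows make up. A row lasts 1/10 s, in which the tool goes at most 50 mm and 8.59 degrees, less where a joint would pass 70% of its speed; a pose out of reach is approached as far as the arm can. A call with a gripper value outside its range is refused whole. The fingers move at their own pace and stop on an object; "force" is the grip in N (left out, the last holds). Time passes only in rows, so rows that repeat a pose let the fingers close, or fill a call up. It gives the time, the measured TCP pose, the force and the opening at its end, in the units of the state.
- ctrl.state(): the state, without advancing time (a new reading comes with each control period).
- ctrl.camera(name): name is "scene" or "top"; returns the picture (400x640x3 uint8, red, green, blue); there is no depth.
- ctrl.camera_params(name): a dict with "intrinsics" (3x3 intrinsics, pixels), "rvec" (rotation vector, rad) and "tvec" (3), from world to camera coordinates, as OpenCV has them. Camera axes: x right, y down, z forward; pixel columns grow to the right and rows downward; lengths in m; the calibration is good to about 2 mm. A picture is of the moment at which its call begins. camera_params takes no time and is no camera call.
- ctrl.close_job(): hands the job in, once; it reports no verdict.
The state is a dict: "clock": time; "joints": joint angles; "qd": joint speeds; "tau": joint torques, N m; "position": TCP position; "eef_rot": TCP orientation; "ft_force": force on the tool from outside, world axes, zero at the start; "moment": the same for the moment, N m; "gripper_width": opening from 0.0 (shut) to 1.0 (fully open).
Only numpy, scipy, OpenCV 4.12 (cv2) and the standard library are available. Lean on these libraries where they do the work, as an engineer would, in place of code of your own. Each camera call takes 0.05 s, during which the arm holds its last target. There are 200 camera calls.

## Working session

There is one attempt and no reset: what is moved stays moved. The work goes in short steps, Python scripts to look and compute and a tool call to move; the robot and the scene stay as the last step left them, time stands still between calls to the robot, and variables do not carry over. Pictures are saved under pics/ and viewed, about 8 in all and at most 12, crops included, and the job is handed in when it is done.

Besides the shell and the picture viewer there is one more tool, called after ">>>" as name([rows], argument=value, ...), one row to a line, values as JSON. move_arm: Moves the arm, as the interface text tells. Its arguments: {"type":"object","properties":{"steps":{"type":"array"},"force":{"type":"number"}},"required":["steps"]}

```bash
mkdir -p pics; ls; python3 - <<'E'
from bench import ctrl
import cv2
for n in ("scene","top"):
    cv2.imwrite(f"pics/{n}0.png",ctrl.camera(n)[:,:,::-1])
    p=ctrl.camera_params(n);print(n,p)
print(ctrl.state())
E
```

```text
pics
scene {'intrinsics': array([[442.21525224,   0.        , 324.07717495],
       [  0.        , 442.21525224, 197.73608178],
       [  0.        ,   0.        ,   1.        ]]), 'rvec': array([ 1.41204105,  2.18665482, -0.87739635]), 'tvec': array([ 0.31398323, -0.27045792,  1.6496295 ])}
top {'intrinsics': array([[379.28710185,   0.        , 319.49005979],
       [  0.        , 379.28710185, 196.97390137],
       [  0.        ,   0.        ,   1.        ]]), 'rvec': array([ 2.18782731, -2.15765967,  0.05297001]), 'tvec': array([-0.06329451,  0.55716713,  1.10538579])}
{'clock': 0.1, 'joints': array([-1.37371536e+00,  1.04635907e-01,  9.65503821e-02,  1.56390213e+00,
       -1.28394968e-05,  1.35312327e+00]), 'qd': array([-0.00034899, -0.0028274 ,  0.00144822,  0.00101519, -0.00151481,
       -0.00092841]), 'tau': array([ 6.52841598e-03, -5.58201134e+01,  5.04725218e+01,  1.27889865e-02,
       -3.49092352e-04,  2.64366867e-05]), 'position': array([ 0.24173888, -0.54882064,  0.23060408]), 'eef_rot': array([ 0.89929773,  1.37819562, -0.89791283]), 'ft_force': array([-0.52086528,  0.46434794, -0.10845896]), 'moment': array([ 0.03810653,  0.00962813, -0.00222279]), 'gripper_width': 1.0029744016534086}
```

View pics/scene0.png

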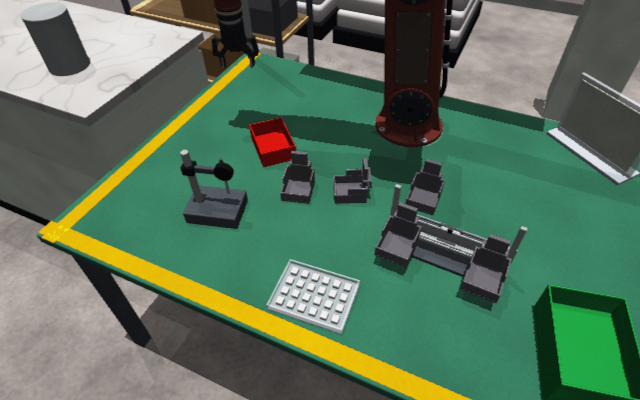

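View pics/top0.png

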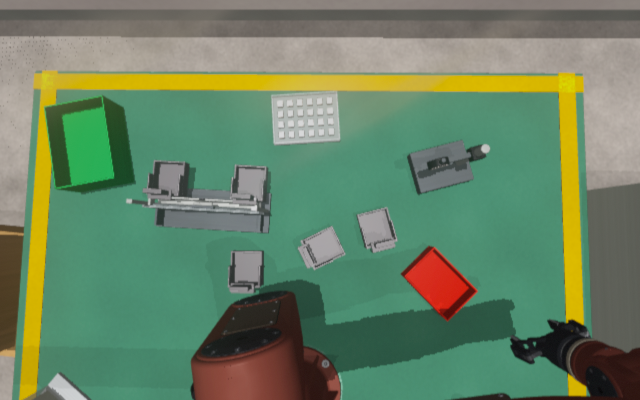

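The scene picture shows three look-alike bins at about (298,182), (352,188) and (426,190), and the panel with its open side facing away from the robot near (445,245). In the top picture the bins are at (246,270), (321,247) and (377,230). The one at (377,230) looks farthest from the base, so I'll enlarge that bin and the panel.

```bash
python3 - <<'E'
import cv2,numpy as np
t=cv2.imread("pics/top0.png");s=cv2.imread("pics/scene0.png")
def crop(im,x,y,w,h,k): return cv2.resize(im[y:y+h,x:x+w],None,fx=k,fy=k,interpolation=cv2.INTER_CUBIC)
# left: top panel ; right
a=crop(t,120,150,160,90,5); b=np.zeros((600-450,800,3),np.uint8)
cv2.imwrite("pics/c1.png",a)
c=np.hstack([crop(t,350,195,50,70,8),crop(s,275,145,50,70,8)])
cv2.imwrite("pics/c2.png",c)
cv2.imwrite("pics/c3.png",crop(s,370,175,160,130,5)[:600])
E
```

```text
(no output)
```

View pics/c1.png

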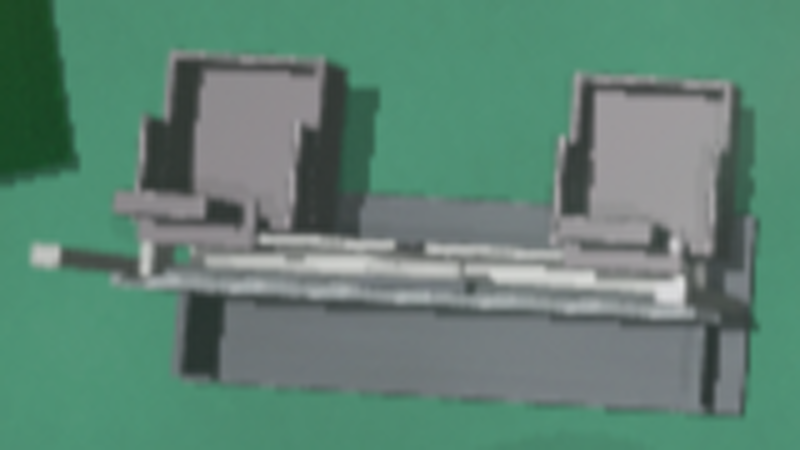

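View pics/c2.png

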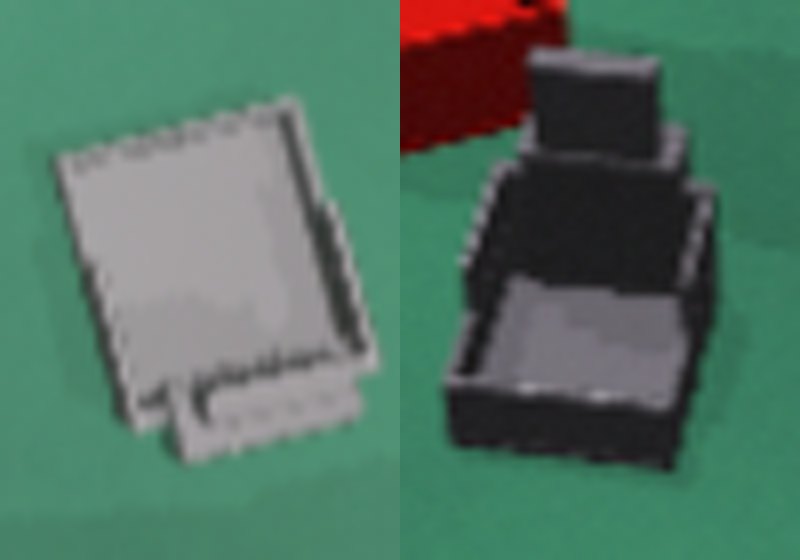

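View pics/c3.png

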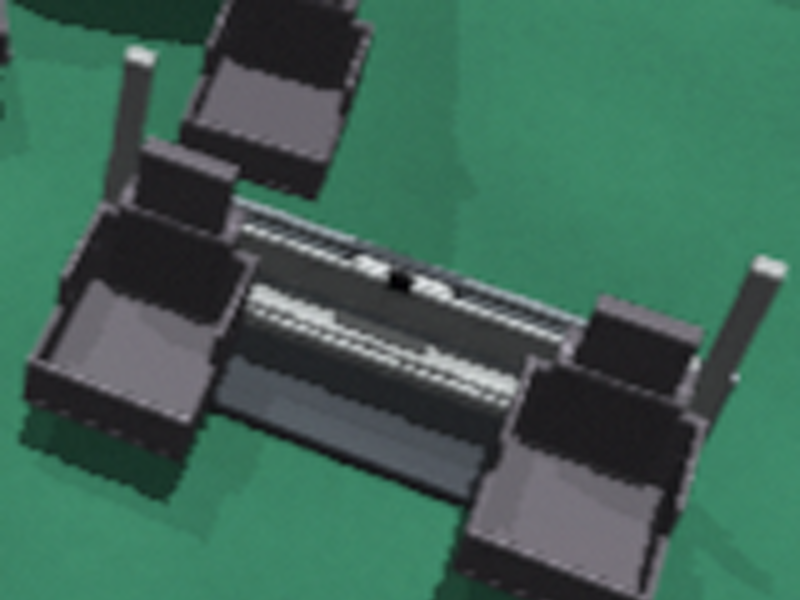

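```bash
cat > h.py <<'E'
import numpy as np, cv2
from bench import ctrl
from scipy.optimize import least_squares
from scipy.spatial.transform import Rotation as R
P={n:ctrl.camera_params(n) for n in("scene","top")}
def proj(n,X):
    p=P[n]; return cv2.projectPoints(np.array(X,float).reshape(-1,1,3),p["rvec"],p["tvec"],p["intrinsics"],None)[0].reshape(-1,2)
def place(x,y,a,X):
    X=np.array(X,float); c,s=np.cos(a),np.sin(a)
    return np.c_[x+c*X[:,0]-s*X[:,1],y+s*X[:,0]+c*X[:,1],X[:,2]]
def fit(obs,model,p0):
    # obs: list (cam, px, py, key); model(p,key)->world point
    uv=np.array([[o[1],o[2]] for o in obs])
    f=lambda p:np.concatenate([proj(o[0],model(p,o[3]))[0] for o in obs])-uv.ravel()
    r=least_squares(f,p0,loss="soft_l1",x_scale=[.1]*len(p0)); return r.x,r.fun.reshape(-1,2)
def px(off,k,c): return [off[0]+(c[0]+.5)/k-.5,off[1]+(c[1]+.5)/k-.5]
E
cat > fit0.py <<'E'
from h import *
T=lambda c:px((350,195),8,c); S=lambda c:px((275,145),8,(c[0]-400,c[1]))
B=[("top",*T((58,155)),(-.05,-.045,.036)),("top",*T((300,97)),(-.05,.045,.036)),("top",*T((375,365)),(.05,.045,.062)),("top",*T((135,430)),(.05,-.045,.062)),
("top",*T((190,462)),(.062,-.032,.08)),("top",*T((365,415)),(.062,.032,.08)),
("scene",*S((447,385)),(-.05,.045,.036)),("scene",*S((675,410)),(-.05,-.045,.036)),("scene",*S((450,440)),(-.05,.045,0)),("scene",*S((672,465)),(-.05,-.045,0)),
("scene",*S((530,66)),(.038,.025,.125)),("scene",*S((656,76)),(.038,-.025,.125))]
p,r=fit(B,lambda p,k:place(*p,[k]),[.45,-.15,3.0]);print("bin",p.round(4),r.round(1).tolist())
print("tab",place(*p,[[.044,0,.125]]))
T=lambda c:px((120,150),5,c); S=lambda c:px((370,175),5,c)
def hung(y,k): return ("h",k[0]-.078,k[1]+y,k[2]-.075)
q=.117
O=[]
for y,fl,fr in((-q,(172,55),(328,62)),(q,(577,75),(738,85))):
    O+=[("top",*T(fl),hung(y,(-.05,-.045,.036))),("top",*T(fr),hung(y,(-.05,.045,.036)))]
O+=[("top",*T((162,205)),hung(-q,(.044,0,.125))),("top",*T((603,229)),hung(q,(.044,0,.125))),
("top",*T((412,247)),("h",-.024,0,.005)),("scene",*S((400,278)),("h",-.024,0,.004)),
("scene",*S((138,155)),hung(q,(.038,.025,.125))),("scene",*S((233,182)),hung(q,(.038,-.025,.125))),
("scene",*S((593,312)),hung(-q,(.038,.025,.125))),("scene",*S((695,345)),hung(-q,(.038,-.025,.125))),
("scene",*S((28,370)),hung(q,(-.05,.045,.036))),("scene",*S((188,428)),hung(q,(-.05,-.045,.036))),("scene",*S((25,400)),hung(q,(-.05,.045,0))),("scene",*S((182,457)),hung(q,(-.05,-.045,0))),("scene",*S((463,545)),hung(-q,(-.05,.045,.036)))]
p2,r=fit(O,lambda p,k:place(*p[:3],[[k[1],k[2],k[3]+p[3]]]),[.45,.3,3.1,.148]);print("panel",p2.round(4));print(r.round(1).tolist())
print("bay",place(*p2[:3],[[-.024,0,p2[3]]]))
s=ctrl.state();print(R.from_rotvec(s["eef_rot"]).as_matrix().round(3))
E
python3 fit0.py
```

```text
bin [ 0.4712 -0.2216  3.4035] [[-0.0, 0.3], [-0.2, -0.0], [1.0, 0.4], [-0.0, 0.1], [-0.6, -0.4], [-0.0, -0.2], [-0.4, -0.4], [-0.3, -0.3], [0.2, 0.6], [0.5, 0.8], [-0.1, -0.3], [0.1, 0.1]]
tab [[ 0.42868962 -0.23295215  0.125     ]]
panel [0.5185 0.2629 3.0977 0.1138]
[[0.2, -0.4], [-0.0, -0.1], [0.1, 0.1], [-0.8, -0.2], [0.3, 0.4], [0.9, 0.6], [0.0, -0.5], [-0.2, 0.7], [0.5, -0.5], [-0.1, 0.5], [0.1, -0.3], [0.7, 0.5], [-0.1, -1.4], [0.2, -0.4], [-0.5, 0.7], [-0.3, 1.8], [0.5, -2.3]]
bay [[0.54247632 0.26186564 0.11380306]]
[[-0.     0.915  0.403]
 [ 0.001  0.403 -0.915]
 [-1.     0.    -0.001]]
```

The fit puts the target bin's tab at (0.429, −0.233) with a yaw of 195°. The rail is near x = 0.5425, y = 0.262, with its top about 0.114 high. Next I move to above the tab.

>>> move_arm([
  [[0,3,-2.1,-8,0,0,-1],[0,6,-4.3,-16,0,0,-1],[0,9,-6.4,-24,0,0,-1],[0,12,-8.5,-32,0,0,-1],[0,15,-10.7,-40,0,0,-1]],
], force=50)

```text
clock: 0.6
position: [0.3364, -0.3893, 0.2309]
eef_rot: [0.355, 1.542, -0.354]
ft_force: [-0.8, 0.9, 0.6]
gripper_width: 1.0
```

```bash
cat > go.py <<'E'
import sys
from h import *
# usage: go.py x y z yawdeg(of tool z): shift/turn needed from measured pose
x,y,z,a=map(float,sys.argv[1:5]); a=np.radians(a)
s=ctrl.state(); M=R.from_rotvec(s["eef_rot"]).as_matrix()
zt=np.array([np.cos(a),np.sin(a),0]); xt=np.array([0,0,-1.]); G=np.c_[xt,np.cross(zt,xt),zt]
print("t",s["clock"],"pos",s["position"].round(4),"F",s["ft_force"].round(1),"w",round(s["gripper_width"],3))
print("shift cm",(M.T@(np.array([x,y,z])-s["position"])*100).round(2),"turn",np.degrees(R.from_matrix(M.T@G).as_rotvec()).round(2))
E
python3 go.py .429 -.233 .18 15
```

```text
t 0.6 pos [ 0.3364 -0.3893  0.2309] F [-0.8  0.9  0.6] w 1.0
shift cm [ 5.1  18.11  1.49] turn [-4.092e+01 -1.000e-02 -2.000e-02]
```

>>> move_arm([
  [[1,4,0.4,-8,0,0,-1],[2,8,0.8,-16,0,0,-1],[3,12,1.1,-24,0,0,-1],[4,15.5,1.3,-32.5,0,0,-1],[5.1,18.1,1.5,-40.9,0,0,-1]],
])

```text
clock: 1.1
position: [0.4301, -0.233, 0.1798]
eef_rot: [-0.206, 1.561, 0.207]
ft_force: [-1.0, -1.0, -0.1]
gripper_width: 1.003
```

```bash
python3 go.py .429 -.233 .09 15; python3 - <<'E'
from h import *
t=ctrl.camera("top")[:,:,::-1];s=ctrl.camera("scene")[:,:,::-1]
f=lambda im,x,y:cv2.resize(im[y:y+100,x:x+80],None,fx=5,fy=5,interpolation=cv2.INTER_CUBIC)
cv2.imwrite("pics/d1.png",np.hstack([f(t,340,170),f(s,260,110)]))
E
```

```text
t 1.1 pos [ 0.4301 -0.233   0.1798] F [-1.  -1.  -0.1] w 1.003
shift cm [ 8.98  0.03 -0.11] turn [ 0.08  0.   -0.01]
```

View pics/d1.png

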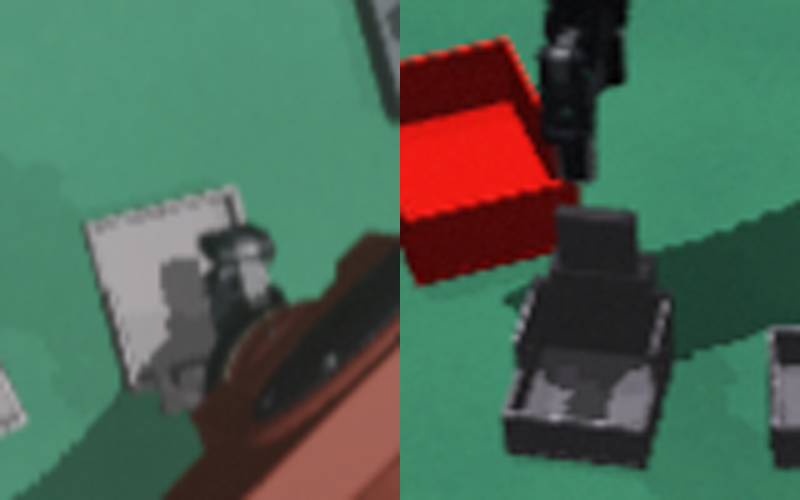

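The scene half shows the fingers above the tab, with the front finger tip at about crop (575,178) and the tab top at (597,210). I'll check that by projecting it.

```bash
python3 - <<'E'
from h import *
a=np.radians(15);z=np.array([np.cos(a),np.sin(a),0]);t=np.array([.43,-.233,0])
X=[t+.045*z+[0,0,.193],t+[0,0,.125]]
print((proj("scene",X)-[260,110]+.5)*5+[400,0])
E
```

```text
[[574.76154344 175.06741314]
 [596.6280386  214.10182315]]
```

>>> move_arm([
  [[2,0,0,0,0,0,-1],[4,0,0,0,0,0,-1],[6,0,-0.1,0,0,0,-1],[8,0,-0.1,0,0,0,-1],[9,0,-0.1,0,0,0,-1]],
])

```text
clock: 1.7
position: [0.4275, -0.2353, 0.0886]
eef_rot: [-0.198, 1.563, 0.2]
ft_force: [0.7, -1.0, 0.3]
gripper_width: 0.997
```

>>> move_arm([
  [[0,0,0,0,0,0,0.5],[0,0,0,0,0,0,1],[0,0,0,0,0,0,1],[0,0,0,0,0,0,1],[0,0,0,0,0,0,1]],
], force=60)

```text
clock: 2.2
position: [0.4288, -0.2356, 0.091]
eef_rot: [-0.202, 1.561, 0.2]
ft_force: [1.2, 0.1, 1.1]
gripper_width: 0.144
```

>>> move_arm([
  [[0,0,0,0,0,0,1],[0,0,0,0,0,0,1],[-0.3,0,0,0,0,0,1],[-1,0,0,0,0,0,1],[-2,0,0,0,0,0,1]],
])

```text
clock: 2.7
position: [0.4279, -0.2348, 0.1101]
eef_rot: [-0.2, 1.563, 0.202]
ft_force: [-0.2, 0.7, -2.7]
gripper_width: 0.132
```

```bash
python3 go.py .429 -.233 .25 15
```

```text
t 2.7 pos [ 0.4279 -0.2348  0.1101] F [-0.2  0.7 -2.7] w 0.132
shift cm [-13.99   0.17   0.14] turn [-0.34 -0.07 -0.09]
```

The bin is held. Next I raise it straight up to a TCP height of about 0.31.

>>> move_arm([
  [[-3,0,0,0,0,0,1],[-7,0,0,0,0,0,1],[-11,0,0,0,0,0,1],[-15,0,0,0,0,0,1],[-20,0,0,0,0,0,1]],
])

```text
clock: 3.2
position: [0.4278, -0.2347, 0.3116]
eef_rot: [-0.2, 1.562, 0.202]
ft_force: [0.9, -1.3, -3.2]
gripper_width: 0.133
```

```bash
python3 go.py .5545 .262 .31 -2.5;python3 - <<'E'
from h import *
cv2.imwrite("pics/e.png",ctrl.camera("scene")[:,:,::-1])
E
```

```text
t 3.2 pos [ 0.4278 -0.2347  0.3116] F [ 0.9 -1.3 -3.2] w 0.133
shift cm [ 0.19 44.84 24.83] turn [17.17 -0.06 -0.06]
```

View pics/e.png

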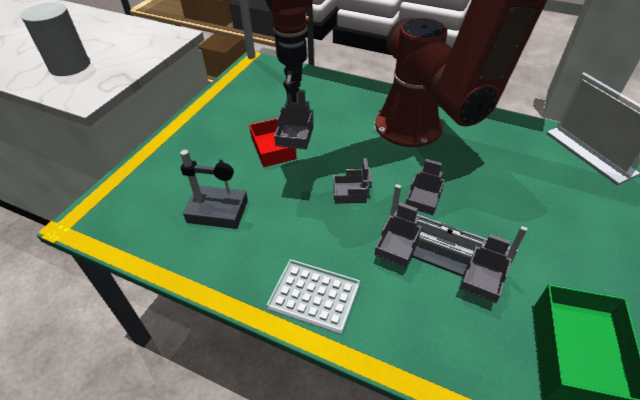

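The picture shows the bin level in the gripper at (294,128), well clear of everything. Now I carry it across.

>>> move_arm([
  [[0,3,1.7,1.2,0,0,1],[0,7,3.9,2.6,0,0,1],[0,11,6.1,4.2,0,0,1],[0,15,8.3,5.7,0,0,1],[0,19,10.5,7.2,0,0,1]],
])

```text
clock: 3.75
position: [0.482, -0.0231, 0.3108]
eef_rot: [-0.101, 1.568, 0.101]
ft_force: [1.4, 0.6, -2.1]
gripper_width: 0.131
```

```bash
python3 go.py .5575 .262 .31 -2.5
```

```text
t 3.75 pos [ 0.482  -0.0231  0.3108] F [ 1.4  0.6 -2.1] w 0.131
shift cm [ 0.08 27.31 11.15] turn [9.88 0.04 0.02]
```

>>> move_arm([
  [[0,4,1.6,1.5,0,0,1],[0,8,3.3,3,0,0,1],[0,12,4.9,4.5,0,0,1],[0,16,6.5,6,0,0,1],[0,19,7.8,7,0,0,1]],
])

```text
clock: 4.25
position: [0.5345, 0.1762, 0.3106]
eef_rot: [-0.006, 1.571, 0.007]
ft_force: [-0.5, -0.3, -2.1]
gripper_width: 0.129
```

```bash
python3 go.py .5545 .262 .31 -2.5
```

```text
t 4.25 pos [0.5345 0.1762 0.3106] F [-0.5 -0.3 -2.1] w 0.129
shift cm [0.06 8.57 2.07] turn [ 2.98  0.01 -0.01]
```

>>> move_arm([
  [[0,2.5,0.7,1,0,0,1],[0,5,1.4,2,0,0,1],[0,7,2,2.5,0,0,1],[0,8.6,2.5,3,0,0,1],[0,8.6,2.5,3,0,0,1]],
])

```text
clock: 4.75
position: [0.5588, 0.2614, 0.3099]
eef_rot: [0.034, 1.571, -0.033]
ft_force: [0.0, 0.9, -2.7]
gripper_width: 0.132
```

>>> move_arm([
  [[2,0,0,0,0,0,1],[4,0,0,0,0,0,1],[6.5,0,0,0,0,0,1],[8.5,0,0,0,0,0,1],[8.5,0,0,0,0,0,1]],
])

```text
clock: 5.25
position: [0.5572, 0.2588, 0.2223]
eef_rot: [0.034, 1.575, -0.036]
ft_force: [-0.3, -0.3, -2.2]
gripper_width: 0.132
```

```bash
python3 go.py .5575 .262 .225 -2.5; python3 - <<'E'
from h import *
t=ctrl.camera("top")[:,:,::-1];s=ctrl.camera("scene")[:,:,::-1]
f=lambda im,x,y,w:cv2.resize(im[y:y+110,x:x+w],None,fx=5,fy=5,interpolation=cv2.INTER_CUBIC)
cv2.imwrite("pics/f1.png",f(s,370,175,160)); cv2.imwrite("pics/f2.png",f(t,120,140,160))
E
```

```text
t 5.25 pos [0.5572 0.2588 0.2223] F [-0.3 -0.3 -2.2] w 0.132
shift cm [-0.27  0.32  0.01] turn [-0.05 -0.28  0.09]
```

View pics/f1.png

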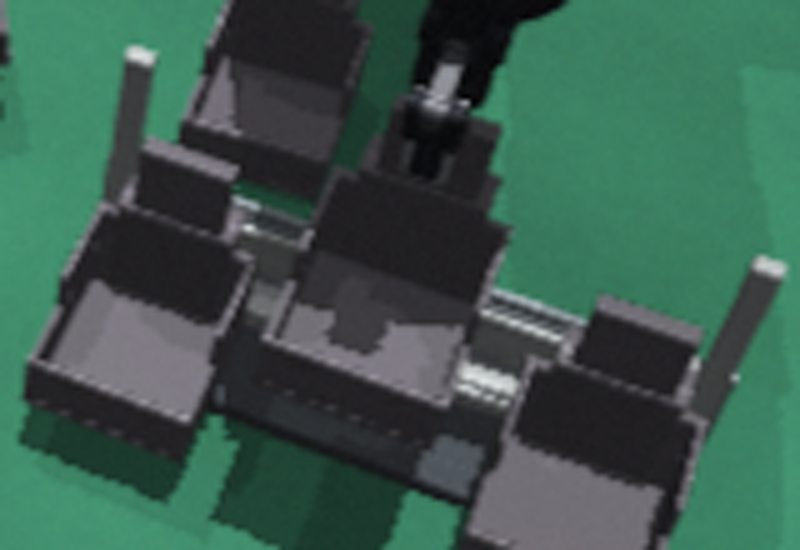

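The bin is centred in the bay, upright and still in front of the rail. I lower it carefully to just above the expected contact of the tongue with the rail.

>>> move_arm([
  [[1,0.3,0,0,-0.3,0,1],[2,0.3,0,0,-0.3,0,1],[3,0.3,0,0,-0.3,0,1],[4,0.3,0,0,-0.3,0,1],[4,0.3,0,0,-0.3,0,1]],
])

```text
clock: 5.85
position: [0.558, 0.2626, 0.183]
eef_rot: [0.034, 1.568, -0.035]
ft_force: [-0.6, 0.9, -2.9]
gripper_width: 0.13
```

```bash
python3 go.py .5525 .262 .175 -2.5; python3 - <<'E'
from h import *
from fit0 import *
E
python3 - <<'E'
from h import *
s=ctrl.camera("scene")[:,:,::-1]
cv2.imwrite("pics/g.png",cv2.resize(s[180:280,390:510],None,fx=6.5,fy=6,interpolation=cv2.INTER_CUBIC))
E
```

```text
t 5.85 pos [0.558  0.2626 0.183 ] F [-0.6  0.9 -2.9] w 0.13
shift cm [ 0.8  -0.08 -0.55] turn [-0.03  0.13  0.05]
bin [ 0.4712 -0.2216  3.4035] [[-0.0, 0.3], [-0.2, -0.0], [1.0, 0.4], [-0.0, 0.1], [-0.6, -0.4], [-0.0, -0.2], [-0.4, -0.4], [-0.3, -0.3], [0.2, 0.6], [0.5, 0.8], [-0.1, -0.3], [0.1, 0.1]]
tab [[ 0.42868962 -0.23295215  0.125     ]]
panel [0.5185 0.2629 3.0977 0.1138]
[[0.2, -0.4], [-0.0, -0.1], [0.1, 0.1], [-0.8, -0.2], [0.3, 0.4], [0.9, 0.6], [0.0, -0.5], [-0.2, 0.7], [0.5, -0.5], [-0.1, 0.5], [0.1, -0.3], [0.7, 0.5], [-0.1, -1.4], [0.2, -0.4], [-0.5, 0.7], [-0.3, 1.8], [0.5, -2.3]]
bay [[0.54247632 0.26186564 0.11380306]]
[[ 0.002  0.044  0.999]
 [-0.001  0.999 -0.044]
 [-1.    -0.001  0.002]]
```

Next I feel for the rail with the back wall by moving slowly toward the panel.

>>> move_arm([
  [[0,0,-0.1,0,0,0,1],[0,0,-0.2,0,0,0,1],[0,0,-0.3,0,0,0,1],[0,0,-0.4,0,0,0,1],[0,0,-0.5,0,0,0,1]],
])

```text
clock: 6.4
position: [0.554, 0.2631, 0.1855]
eef_rot: [0.035, 1.565, -0.035]
ft_force: [1.2, -1.1, -2.3]
gripper_width: 0.132
```

>>> move_arm([
  [[0,0,-0.05,0,0,0,1],[0,0,-0.1,0,0,0,1],[0,0,-0.1,0,0,0,1],[0,0,-0.15,0,0,0,1],[0,0,-0.15,0,0,0,1]],
])

```text
clock: 6.9
position: [0.5525, 0.2631, 0.1852]
eef_rot: [0.035, 1.565, -0.035]
ft_force: [-0.6, 0.4, -2.5]
gripper_width: 0.132
```

>>> move_arm([
  [[0,0,-0.05,0,0,0,1],[0,0,-0.1,0,0,0,1],[0,0,-0.1,0,0,0,1],[0,0,-0.15,0,0,0,1],[0,0,-0.15,0,0,0,1]],
])

```text
clock: 7.4
position: [0.551, 0.2632, 0.1852]
eef_rot: [0.034, 1.565, -0.035]
ft_force: [0.3, -0.6, -2.6]
gripper_width: 0.133
```

>>> move_arm([
  [[0,0,-0.05,0,0,0,1],[0,0,-0.05,0,0,0,1],[0,0,-0.1,0,0,0,1],[0,0,-0.1,0,0,0,1],[0,0,-0.1,0,0,0,1]],
])

```text
clock: 7.9
position: [0.55, 0.2632, 0.1852]
eef_rot: [0.035, 1.565, -0.035]
ft_force: [0.6, 0.1, -2.2]
gripper_width: 0.133
```

>>> move_arm([
  [[0,0,-0.05,0,0,0,1],[0,0,-0.1,0,0,0,1],[0,0,-0.1,0,0,0,1],[0,0,-0.15,0,0,0,1],[0,0,-0.15,0,0,0,1]],
])

```text
clock: 8.4
position: [0.5494, 0.2632, 0.1854]
eef_rot: [0.035, 1.563, -0.035]
ft_force: [5.8, -0.3, -5.2]
gripper_width: 0.13
```

>>> move_arm([
  [[0,0,-0.05,0,0,0,1],[0,0,-0.05,0,0,0,1],[0,0,-0.1,0,0,0,1],[0,0,-0.1,0,0,0,1],[0,0,-0.1,0,0,0,1]],
])

```text
clock: 8.9
position: [0.549, 0.2632, 0.1854]
eef_rot: [0.035, 1.562, -0.035]
ft_force: [9.6, 0.1, -6.4]
gripper_width: 0.129
```

Contact comes at X ≈ 0.5495 with about 10 N, which matches the vision estimate. I back off 2 mm to centre the gap over the rail.

>>> move_arm([
  [[0,0,0.1,0,0,0,1],[0,0,0.2,0,0,0,1],[0,0,0.3,0,0,0,1],[0,0,0.3,0,0,0,1],[0,0,0.3,0,0,0,1]],
])

```text
clock: 9.4
position: [0.5501, 0.2632, 0.1851]
eef_rot: [0.034, 1.566, -0.035]
ft_force: [-0.4, 0.5, -2.1]
gripper_width: 0.126
```

```bash
python3 go.py .5515 .262 .17 -2.5
```

```text
t 9.4 pos [0.5501 0.2632 0.1851] F [-0.4  0.5 -2.1] w 0.126
shift cm [ 1.51 -0.12  0.13] turn [-0.03  0.25  0.01]
```

>>> move_arm([
  [[0,0,0.1,0,0.2,0,1],[0,0,0.2,0,0.2,0,1],[0.5,0,0.2,0,0.2,0,1],[1,0,0.2,0,0.2,0,1],[1.5,0,0.2,0,0.2,0,1]],
])

```text
clock: 9.9
position: [0.5524, 0.2631, 0.1695]
eef_rot: [0.035, 1.569, -0.035]
ft_force: [0.1, -0.1, -2.8]
gripper_width: 0.133
```

>>> move_arm([
  [[0.2,0,0,0,0,0,1],[0.4,0,0,0,0,0,1],[0.6,0,0,0,0,0,1],[0.8,0,0,0,0,0,1],[0.8,0,0,0,0,0,1]],
])

```text
clock: 10.4
position: [0.5525, 0.2631, 0.162]
eef_rot: [0.035, 1.569, -0.035]
ft_force: [-0.2, 0.0, -2.7]
gripper_width: 0.129
```

>>> move_arm([
  [[0.1,0,0,0,0,0,1],[0.2,0,0,0,0,0,1],[0.3,0,0,0,0,0,1],[0.4,0,0,0,0,0,1],[0.4,0,0,0,0,0,1]],
])

```text
clock: 10.9
position: [0.5526, 0.2631, 0.1581]
eef_rot: [0.035, 1.569, -0.035]
ft_force: [-0.2, 0.2, -2.7]
gripper_width: 0.132
```

>>> move_arm([
  [[0.1,0,0,0,0,0,1],[0.2,0,0,0,0,0,1],[0.3,0,0,0,0,0,1],[0.3,0,0,0,0,0,1],[0.3,0,0,0,0,0,1]],
])

```text
clock: 11.4
position: [0.5526, 0.2631, 0.1552]
eef_rot: [0.035, 1.569, -0.035]
ft_force: [-0.3, -0.1, -2.5]
gripper_width: 0.132
```

>>> move_arm([
  [[0.1,0,0,0,0,0,1],[0.2,0,0,0,0,0,1],[0.3,0,0,0,0,0,1],[0.3,0,0,0,0,0,1],[0.3,0,0,0,0,0,1]],
])

```text
clock: 11.9
position: [0.5526, 0.2631, 0.1522]
eef_rot: [0.035, 1.569, -0.035]
ft_force: [-0.2, -0.5, -2.4]
gripper_width: 0.13
```

>>> move_arm([
  [[0.1,0,0,0,0,0,1],[0.2,0,0,0,0,0,1],[0.3,0,0,0,0,0,1],[0.3,0,0,0,0,0,1],[0.3,0,0,0,0,0,1]],
])

```text
clock: 12.4
position: [0.5534, 0.2631, 0.1496]
eef_rot: [0.035, 1.567, -0.035]
ft_force: [4.8, -0.2, -1.1]
gripper_width: 0.13
```

>>> move_arm([
  [[0.1,0,0,0,0,0,1],[0.2,0,0,0,0,0,1],[0.3,0,0,0,0,0,1],[0.3,0,0,0,0,0,1],[0.3,0,0,0,0,0,1]],
])

```text
clock: 12.9
position: [0.554, 0.2631, 0.1472]
eef_rot: [0.035, 1.566, -0.035]
ft_force: [6.7, 0.2, 1.6]
gripper_width: 0.133
```

```bash
python3 - <<'E'
from h import *
s=ctrl.camera("scene")[:,:,::-1];t=ctrl.camera("top")[:,:,::-1]
cv2.imwrite("pics/k.png",np.hstack([cv2.resize(s[185:285,415:485],None,fx=6,fy=6,interpolation=cv2.INTER_CUBIC),cv2.resize(t[160:260,165:225],None,fx=6,fy=6,interpolation=cv2.INTER_CUBIC)]))
E
```

```text
(no output)
```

View pics/k.png

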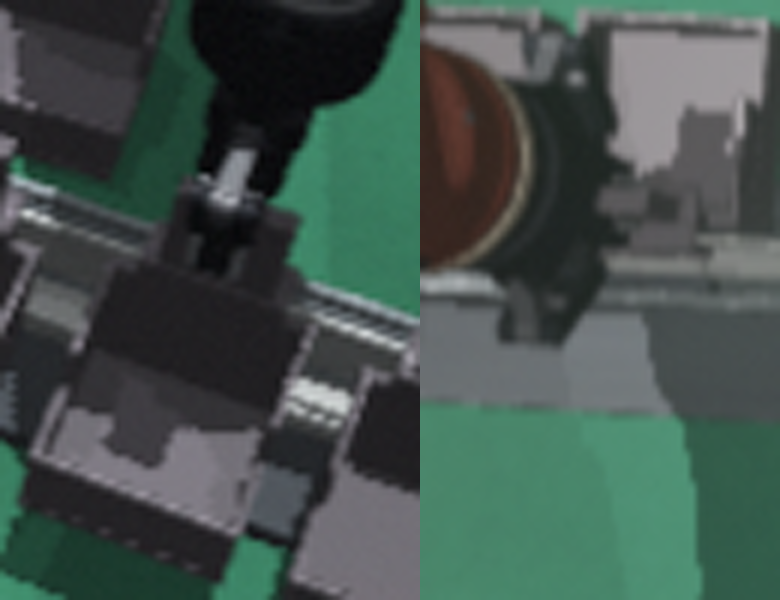

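The scene half shows the bin hanging square in the bay. The contact at a TCP height of about 0.150 is mainly forward, as the catch would give with the tongue behind the rail. It's too low for the tongue's tip to be sitting on the rail. I keep pressing gently.

>>> move_arm([
  [[0.1,0,0,0,0,0,1],[0.2,0,0,0,0,0,1],[0.3,0,0,0,0,0,1],[0.3,0,0,0,0,0,1],[0.3,0,0,0,0,0,1]],
])

```text
clock: 13.5
position: [0.554, 0.2631, 0.1444]
eef_rot: [0.035, 1.565, -0.035]
ft_force: [6.3, -0.1, 2.3]
gripper_width: 0.133
```

>>> move_arm([
  [[0.1,0,0,0,0,0,1],[0.2,0,0,0,0,0,1],[0.3,0,0,0,0,0,1],[0.3,0,0,0,0,0,1],[0.3,0,0,0,0,0,1]],
])

```text
clock: 14.0
position: [0.5539, 0.2631, 0.1408]
eef_rot: [0.035, 1.566, -0.035]
ft_force: [7.2, 0.4, -0.4]
gripper_width: 0.135
```

>>> move_arm([
  [[0.1,0,0,0,0,0,1],[0.1,0,0,0,0,0,1],[0.2,0,0,0,0,0,1],[0.2,0,0,0,0,0,1],[0.2,0,0,0,0,0,1]],
])

```text
clock: 14.5
position: [0.5538, 0.263, 0.1385]
eef_rot: [0.035, 1.566, -0.035]
ft_force: [7.5, 0.6, -3.3]
gripper_width: 0.134
```

>>> move_arm([
  [[0.1,0,0,0,0,0,1],[0.1,0,0,0,0,0,1],[0.2,0,0,0,0,0,1],[0.2,0,0,0,0,0,1],[0.2,0,0,0,0,0,1]],
])

```text
clock: 15.0
position: [0.5533, 0.263, 0.1358]
eef_rot: [0.035, 1.568, -0.035]
ft_force: [8.6, 0.6, -6.0]
gripper_width: 0.131
```

>>> move_arm([
  [[0.1,0,0,0,0,0,1],[0.1,0,0,0,0,0,1],[0.2,0,0,0,0,0,1],[0.2,0,0,0,0,0,1],[0.2,0,0,0,0,0,1]],
])

```text
clock: 15.5
position: [0.5534, 0.263, 0.1344]
eef_rot: [0.035, 1.567, -0.035]
ft_force: [6.6, -1.0, -2.2]
gripper_width: 0.133
```

>>> move_arm([
  [[0.1,0,0,0,0,0,1],[0.1,0,0,0,0,0,1],[0.1,0,0,0,0,0,1],[0.1,0,0,0,0,0,1],[0.1,0,0,0,0,0,1]],
])

```text
clock: 16.0
position: [0.5536, 0.263, 0.1341]
eef_rot: [0.035, 1.567, -0.035]
ft_force: [5.6, -2.4, 2.3]
gripper_width: 0.135
```

>>> move_arm([
  [[0.1,0,0,0,0,0,1],[0.1,0,0,0,0,0,1],[0.2,0,0,0,0,0,1],[0.2,0,0,0,0,0,1],[0.2,0,0,0,0,0,1]],
])

```text
clock: 16.5
position: [0.5538, 0.263, 0.134]
eef_rot: [0.035, 1.565, -0.035]
ft_force: [0.4, -3.2, 14.5]
gripper_width: 0.132
```

>>> move_arm([
  [[0.1,0,0,0,0,0,1],[0.1,0,0,0,0,0,1],[0.1,0,0,0,0,0,1],[0.1,0,0,0,0,0,1],[0.1,0,0,0,0,0,1]],
])

```text
clock: 17.0
position: [0.5538, 0.263, 0.134]
eef_rot: [0.035, 1.565, -0.035]
ft_force: [-2.4, -4.9, 21.6]
gripper_width: 0.132
```

The stop is hard at TCP z = 0.134 with 22 N. The catch started 16 mm above it and gave way 6 mm above it, so the lip is home. I unload, then release.

>>> move_arm([
  [[-0.1,0,0,0,0,0,1],[-0.2,0,0,0,0,0,1],[-0.3,0,0,0,0,0,1],[-0.3,0,0,0,0,0,1],[-0.3,0,0,0,0,0,1]],
])

```text
clock: 17.5
position: [0.5536, 0.263, 0.1341]
eef_rot: [0.035, 1.567, -0.035]
ft_force: [5.5, -1.6, 3.4]
gripper_width: 0.132
```

>>> move_arm([
  [[0,0,0,0,0,0,0.4],[0,0,0,0,0,0,0],[0,0,0,0,0,0,-0.3],[0,0,0,0,0,0,-0.3],[0,0,0,0,0,0,-0.3]],
])

```text
clock: 18.0
position: [0.5524, 0.2631, 0.133]
eef_rot: [0.034, 1.569, -0.035]
ft_force: [0.5, -0.6, 0.6]
gripper_width: 0.65
```

Released with the force near zero. I retreat straight up and check.

>>> move_arm([
  [[-1,0,0,0,0,0,-0.3],[-3,0,0,0,0,0,-0.3],[-6,0,0,0,0,0,-0.3],[-10,0,0,0,0,0,-0.3],[-14,0,0,0,0,0,-0.3]],
])

```text
clock: 18.5
position: [0.552, 0.263, 0.2752]
eef_rot: [0.035, 1.569, -0.035]
ft_force: [1.1, 0.5, -0.3]
gripper_width: 0.652
```

>>> move_arm([
  [[-1,-4,-1,0,0,0,-0.3],[-2,-8,-3,0,0,0,-0.3],[-3,-12,-6,0,0,0,-0.3],[-3,-16,-8,0,0,0,-0.3],[-3,-20,-10,0,0,0,-0.3]],
])

```text
clock: 19.0
position: [0.4426, 0.0667, 0.3044]
eef_rot: [0.034, 1.567, -0.035]
ft_force: [0.2, -0.7, 0.1]
gripper_width: 0.65
```

```bash
python3 - <<'E'
from h import *
s=ctrl.camera("scene")[:,:,::-1];t=ctrl.camera("top")[:,:,::-1]
f=lambda im,x,y:cv2.resize(im[y:y+120,x:x+160],None,fx=4,fy=4,interpolation=cv2.INTER_CUBIC)
cv2.imwrite("pics/m1.png",cv2.resize(s[175:295,370:530],None,fx=5,fy=5,interpolation=cv2.INTER_CUBIC))
cv2.imwrite("pics/m2.png",np.vstack([cv2.resize(s,(480,300)),cv2.resize(t,(480,300))]))
E
```

```text
(no output)
```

View pics/m1.png

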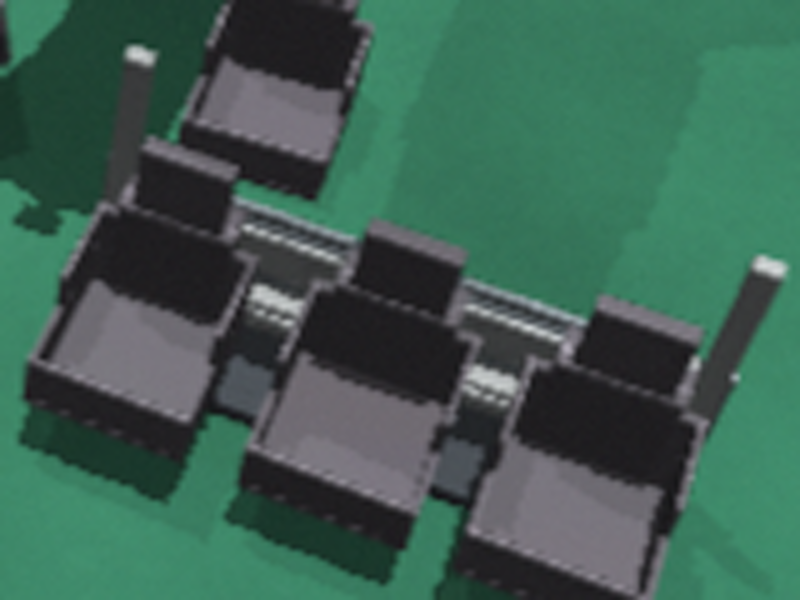

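View pics/m2.png

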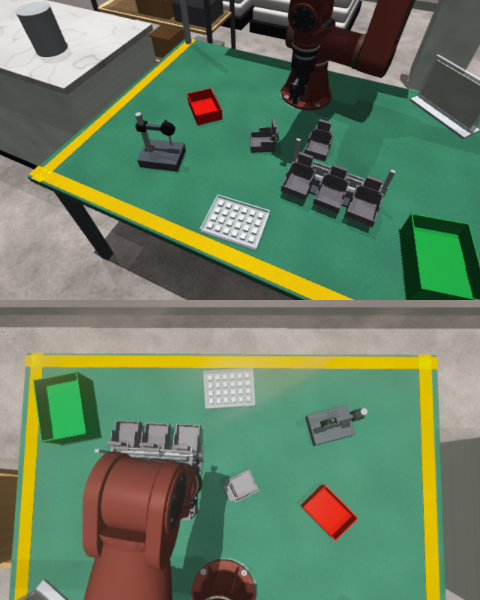

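The hung bin is level with its neighbours. Its tab corner is near (365,235), and the midpoint of the neighbours' corners is (366,233). The bystanders haven't moved. I let the arm settle and hand in.

>>> move_arm([
  [[0,0,0,0,0,0,-0.3],[0,0,0,0,0,0,-0.3],[0,0,0,0,0,0,-0.3],[0,0,0,0,0,0,-0.3],[0,0,0,0,0,0,-0.3]],
])

```text
clock: 19.6
position: [0.4438, 0.0683, 0.3029]
eef_rot: [0.034, 1.569, -0.034]
ft_force: [-0.7, -0.5, 0.4]
gripper_width: 0.652
```

```bash
python3 -c "
from bench import ctrl
print(ctrl.close_job())"
```

```text
the job is handed in; nothing more can be done
None
```

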